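# Fit a code reader's protective window and scan it off

### The job

Fit the larger of the two window inserts from the tray into the code reader that lies face up on the bench: tilt it, slip its edge under the reader's fixed lip first, then level it gently until it lies flat on its seat, and swing the clip fully over its free edge. Then take the hand scanner out of its holder, hold it nose down and still for a good second about 10 cm above the bar code label on the reader, and put it back in its holder, nose down. Leave the smaller insert, the bottle, the label roll and the screwdriver where they are.

Things in the scene. Friction and masses are not known exactly. Their poses are not given: they have to be found in the camera images.
- reader: Fixed-mount code reader, screwed to the bench, a box of 176 x 108 mm with its flat top face 60 mm above the bench, on a 200 x 124 x 6 mm base plate. Origin on the bench, under the middle of the round bore in its top face. Axes: z up; +x from the bore towards the fixed lip and the label; -x towards the clip. It stands at a different place and yaw each time.
- seat (a point): Centre of the flat seat (a shoulder around a 44 mm opening) at the bottom of the bore, 53.5 mm above the bench; axes as the reader's. The bore above it is 74 mm wide and 6.5 mm deep, its mouth flush with the reader's top face. The fixed lip overhangs its +x side, so that an insert cannot drop in flat.
- lip (a point): Underside of the fixed steel lip, 33 mm from the bore's axis towards the reader's +x. The lip spans about 30 degrees either side of +x; inner edge 31 mm and outer edge 44 mm from the bore's axis, underside 9 mm and top 12 mm above the seat.
- label (a point): Centre of the bar code label (24 x 44 mm, white paper with black bars) on the reader's top face, 68 mm from the bore's axis towards the reader's +x, beyond the lip. z axis up, out of the label.
- clip_pivot (a point): Pivot of the retaining clip, on the reader's top face, 50 mm from the bore's axis towards the reader's -x. The clip is a flat steel bar, 14 mm wide, its top 63.5 mm above the bench (this point); its nose reaches 21 mm one way from the pivot and its tail the other way.
- clip_peg (a point): Middle of the upright round thumb peg at the tail of the clip, 26 mm from the pivot, 10 mm thick; it stands from 63.5 to 81.5 mm above the bench, this point 72.5 mm above it. It moves with the clip.
- clip (a joint): Clip angle about the vertical through its pivot, counter-clockwise from above. 0 (a stop): closed, nose over the bore's edge towards the reader's +x, peg on the pivot's -x side. Starts swung open at 1.2 to 1.6, peg to the reader's -y side of the pivot, bore free. It stays where it is left; about 2 N at the peg turns it.
- tray: Shallow tray fixed to the bench, 210 (x) x 130 (y) mm, walls 10 mm high and 4 mm thick, floor 4 mm. Origin at the centre of its underside. The two inserts lie in it flat, about 50 mm either side of its middle along its x axis; which is which varies.
- window: Larger window insert, of glass in dark steel: a round flange 70 mm in diameter and 5 mm thick, below a round collar 50 mm in diameter that rises to 18 mm over the underside, to hold it by. Lies collar up. Origin at the centre of its underside, z along its axis, up out of the collar. About 120 g.
- window_small: Smaller insert for another reader: flange 54 mm in diameter, 5 mm thick, collar 38 mm in diameter, 18 mm high over all. Origin as the larger one's. Leave it.
- holder: Bench holder of the scanner, fixed: base plate 130 (x) x 120 (y) x 8 mm with an upright open-topped black cup, inside 56 (x) x 78 (y) mm, its rim 50 mm above the bench. Origin at the centre of its underside.
- holder_floor (a point): Centre of the cup's floor, 8 mm above the bench, axes as the holder's; the scanner's origin rests here.
- scanner: Pistol-shaped hand scanner, 200 g, nose down in the cup, turned as the holder within 3 degrees. Origin: window in its nose; the beam leaves along -z, z runs up to the head's rear. Head 112 mm long: nose 44 (x) x 66 (y), from 36 mm up 42 x 54, from 66 mm up 40 x 42 mm, to hold it by. Handle 28 mm wide, out to 112 mm on the -x side, 50 to 118 mm over the nose. Reads by itself, no trigger.
- cleaner: Small white cleaner bottle, 44 mm in diameter, 110 mm tall, upright; origin at the centre of its foot. Leave it.
- label_roll: Roll of blank labels, 90 mm in diameter, 55 mm tall, lying on its face; origin at the centre of its underside. Leave it.
- driver: Screwdriver lying on the bench beyond the reader, along its x axis, 160 mm long, 26 mm thick; origin under its middle; leave it.
Things that resemble listed ones, but are neither listed nor needed, are in the scene too. What is shaped like the window but purple is not meant.

How it is judged:
By the outcome, as a careful person would: the job done as asked, in the order asked, and still so for the second after the job is handed in, with the robot touching nothing.
It also fails if it takes over 67 s, if anything falls off the work surface, if the arm or the gripper's body presses on something with over 40 N, if the wrist force passes 120 N, or if a joint passes its speed limit or range.

### The arm

A 6-joint arm with a two-finger parallel gripper is mounted at the origin on the work surface. World frame = base frame: x ahead of the robot, y to its left, z up, the work surface at z = 0. Lengths are in m, angles in rad, forces in N, time in s.
With the tool pointing down it reaches from about 0.35 to 0.875 m from the base axis. Payload 4.2 kg.
Tool frame: the origin (TCP) lies midway between the tips of the shut fingers; the grasp point (between the pads) lies 19 mm behind it; z points along the fingers, y is the line along which they close (so a half turn about z gives the same grasp; the last joint's range is limited). The gripper opens to 85 mm and grips with 20 to 120 N. Pads are 22 mm wide; open, the fingers measure 114 mm over their backs; the gripper's body (76 mm by 85 mm) begins 54 mm behind the grasp point. The pads swing forward as they close: fully open they stand 13 mm farther back than shut.
Start: joints at [1.502, 0.385, 0.008, 0, -1.194, -0.259], TCP at [0.201, 0.592, 0.231] pointing down, gripper open.
Joint ranges: [-3.14, 3.14], [-1.21, 2.06], [-1.07, 1.41], [-3.16, 2.05], [-2.99, -0.16], [-3.1, 3.1]. Speed limits (rad/s): [2.79, 2.79, 3.14, 3.14, 3.14, 3.14].

### API

Orientations are given as a unit quaternion [w, x, y, z].
In Python, from plant import r gives the robot as it stands. The module is installed in compiled form; this text tells all that it offers. Calls block until the motion is done:
- r.move_to(position, orientation): joint-space move of the TCP to a pose.
- r.line_to(position, speed=0.15, attitude=None, guard=None): straight line of the TCP; attitude=None keeps the orientation; speed is the mean speed in m/s. With guard (N) it stops when the force on the tool has changed by that much, and returns True; else False.
- r.movej(angles): joint-space move.
- r.grip(opening, effort=None): finger opening in m; effort is the grip in N (None keeps the last); returns when the fingers have stopped.
- r.hold(seconds).
- r.solve_ik(position, orientation): joint angles nearest the present ones, or None.
- r.observe(): the state.
- r.get_image(name): name is "side" or "top" or "wrist"; returns a dict with "image" (384x512x3 uint8, red, green, blue), "fx", "fy", "cx", "cy" (pixels), "pose" (4x4, takes a point from camera to world coordinates); the wrist camera has in their place "mount" (4x4, takes a point from camera to tool coordinates, whose origin is the TCP and whose axes are the flange's). Camera axes: x right, y up, looking along -z (the intrinsics and any distortion apply to the point x, -y, -z); pixel columns grow to the right and rows downward; lengths in m; the calibration is good to about 2 mm. A picture is of the moment at which its call begins: read the wrist's pose just before it. There is no depth.
A pose or a line that the arm cannot do raises r.IKError and nothing moves.
- r.job_done(): hands the job in; it is judged then, once.
The state is a dict: "t": time; "q": joint angles; "qvel": joint speeds; "joint_torque": joint torques, N m; "tcp_pos": TCP position; "orientation": TCP orientation; "ft_force": force on the tool from outside, world axes, zero at the start; "torque": the same for the moment, N m; "finger_gap": finger opening in m; "grasp_force": force on a finger pad.
Only numpy, scipy, OpenCV 4.12 (cv2) and the standard library are available. Lean on these libraries where they do the work, as an engineer would, in place of code of your own. Each camera call takes 0.05 s, during which the arm holds its last target. There are 200 camera calls.

## Working session

There is one attempt and no reset: what is moved stays moved. The work goes in short steps, each a Python script; the robot and the scene stay as the last script left them, time stands still between calls to the robot, and variables do not carry over. Pictures are saved under pics/ and viewed, at most 10 in all, crops included, and the job is handed in when it is done.

```bash
mkdir -p pics; ls
python3 - <<'E'
from plant import r
import cv2,numpy as np
s=r.observe();print({k:np.round(v,3).tolist() for k,v in s.items()})
for n in("top","side","wrist"):
    d=r.get_image(n);cv2.imwrite(f"pics/{n}0.png",d["image"][:,:,::-1])
    print(n,{k:(np.round(v,4).tolist()) for k,v in d.items() if k!="image"})
E
```

```text
pics
{'t': 0.0, 'q': [1.502, 0.386, 0.007, -0.001, -1.194, -0.259], 'qvel': [0.001, -0.001, 0.002, -0.001, 0.001, 0.0], 'joint_torque': [0.0, -39.229, 18.84, 4.186, -0.005, 0.0], 'tcp_pos': [0.201, 0.591, 0.23], 'orientation': [0.001, 0.987, -0.163, -0.0], 'ft_force': [0.477, 0.388, -1.093], 'torque': [-0.02, 0.032, -0.053], 'grasp_force': 0.0, 'finger_gap': 0.085}
top {'fx': 374.9804, 'fy': 374.9804, 'cx': 256.019, 'cy': 190.6066, 'pose': [[-0.015, 0.9935, -0.1125, 0.5057], [-0.9998, -0.016, -0.0081, 0.045], [-0.0098, 0.1124, 0.9936, 1.0541], [0.0, 0.0, 0.0, 1.0]]}
side {'fx': 443.2224, 'fy': 443.2224, 'cx': 254.8821, 'cy': 190.7263, 'pose': [[-0.9781, 0.1166, -0.1722, 0.4093], [-0.208, -0.5306, 0.8217, 1.0566], [0.0044, 0.8395, 0.5433, 0.7316], [0.0, 0.0, 0.0, 1.0]]}
wrist {'fx': 317.4271, 'fy': 317.4271, 'cx': 255.3983, 'cy': 193.454, 'mount': [[0.0002, 0.9639, 0.2661, 0.0672], [1.0, -0.0, -0.0007, -0.0012], [-0.0007, 0.2661, -0.9639, -0.1422], [0.0, 0.0, 0.0, 1.0]]}
```

Run:
```python
import cv2
for n in("top","side"):
    cv2.imwrite(f"pics/{n}0b.png",cv2.resize(cv2.imread(f"pics/{n}0.png"),(800,600),interpolation=cv2.INTER_CUBIC))
```

```text
(no output)
```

View pics/top0b.png

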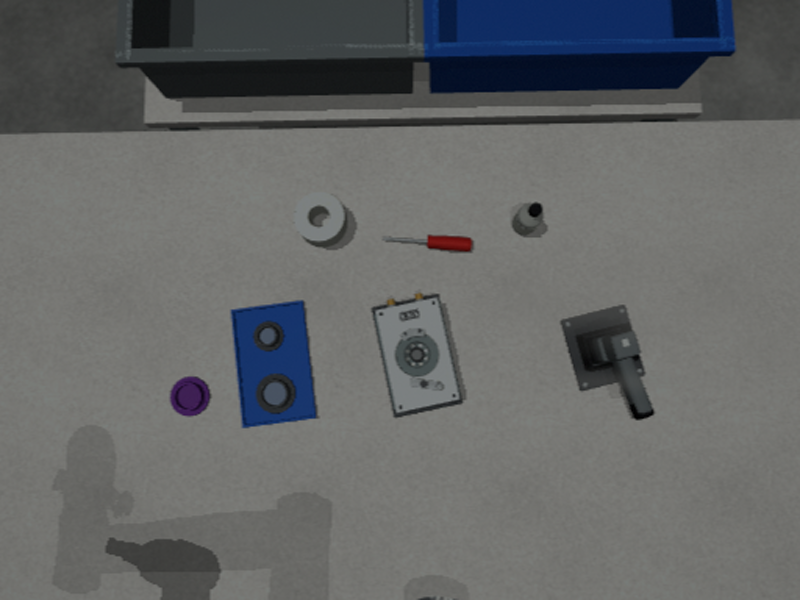

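View pics/side0b.png

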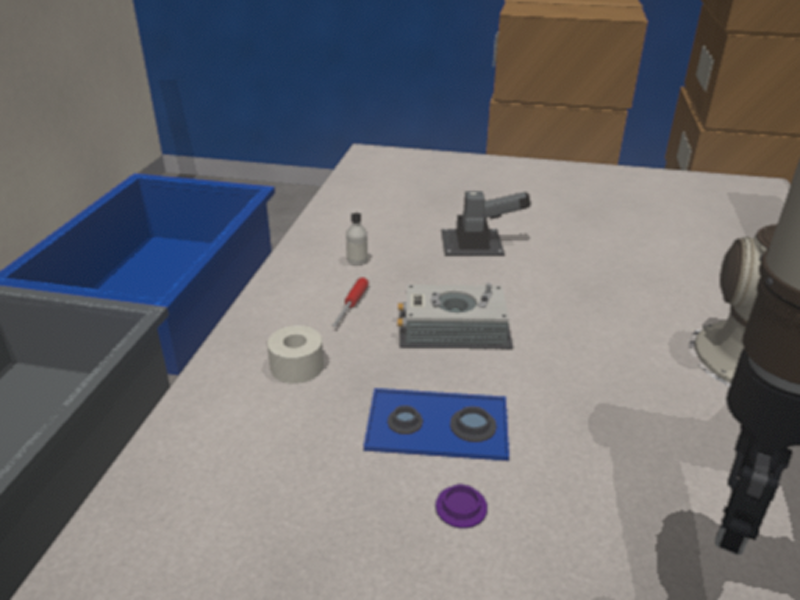

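The top view (800x600) shows the larger window at (275,392), the smaller at (268,335), the reader bore at (417,352), the label at (409,315), the clip at (430,384), and the scanner and holder at (603,345) with the handle pointing down and to the right. The side view agrees. I'll cast coarse positions, then look from close up.

```bash
cat > h.py <<'E'
import cv2, numpy as np
from scipy.spatial.transform import Rotation as R
from plant import r
def quat(yaw, tilt=0, axis_yaw=None):
    """tool down, tool x at yaw; tilt leans the tool's back towards axis_yaw (default yaw)"""
    a = yaw if axis_yaw is None else axis_yaw
    M = R.from_rotvec([-tilt*np.sin(a), tilt*np.cos(a), 0]) * R.from_euler('z', yaw) * R.from_euler('x', np.pi)
    return M.as_quat()[[3,0,1,2]]
def wpose(s, mount):
    T = np.eye(4); q = s['orientation']
    T[:3,:3] = R.from_quat([q[1],q[2],q[3],q[0]]).as_matrix(); T[:3,3] = s['tcp_pos']
    return T @ mount
def shot(name, fn=None):
    s = r.observe(); d = r.get_image(name)
    if name == 'wrist': d['pose'] = wpose(s, d['mount'])
    if fn: cv2.imwrite(f'pics/{fn}.png', d['image'][:,:,::-1])
    return d
def cast(d, uv, z):
    uv = np.atleast_2d(np.asarray(uv, float)); P = d['pose']
    v = np.c_[(uv[:,0]-d['cx'])/d['fx'], -(uv[:,1]-d['cy'])/d['fy'], -np.ones(len(uv))] @ P[:3,:3].T
    return P[:3,3] + v*((z-P[2,3])/v[:,2])[:,None]
def fit_circle(p):
    A = np.c_[2*p[:,:2], np.ones(len(p))]; s = np.linalg.lstsq(A, (p[:,:2]**2).sum(1), rcond=None)[0]
    return s[:2], np.sqrt(s[2]+s[0]**2+s[1]**2)
def fwd(yaw): return np.array([np.cos(yaw), np.sin(yaw), 0])
E
python3 - <<'E'
from h import *
d=shot('top'); k=.64
f=lambda l,z:np.round(cast(d,np.array(l)*k,z)[:,:2],3).tolist()
print('win',f([(275,392)],.015),'bore',f([(417,353)],.055),'label',f([(409,315)],.06))
c=np.array(f([(373,307),(440,295),(462,403),(395,416)],.06));print('corners',c.tolist(),np.linalg.norm(np.diff(c,axis=0),axis=1), c.mean(0))
v=(c[0]+c[1]-c[2]-c[3]);print('yaw',np.arctan2(v[1],v[0]))
h=np.array(f([(561,320),(625,306),(648,376),(583,390)],.008));print('holder',h.tolist(),h.mean(0));v=(h[0]+h[1]-h[2]-h[3]);print('yaw',np.arctan2(v[1],v[0]))
print('scanner head top',f([(624,346)],.12),'handle end',f([(642,412)],.1))
E
```

```text
win [[0.46, 0.276]] bore [[0.524, 0.026]] label [[0.589, 0.038]]
corners [[0.603, 0.099], [0.622, -0.015], [0.44, -0.048], [0.42, 0.064]] [0.11557249 0.18496756 0.1137717 ] [0.52125 0.025  ]
yaw 0.18418977711843634
holder [[0.58, -0.233], [0.603, -0.348], [0.478, -0.382], [0.456, -0.266]] [ 0.52925 -0.30725]
yaw 0.2628507017236845
scanner head top [[0.529, -0.301]] handle end [[0.424, -0.331]]
```

Run:
```python
from h import *
import json
y=.184
r.move_to([.524,.026,.205],quat(y)); r.hold(.2); d1=shot('wrist','bore1'); print(r.observe()['t'],r.observe()['tcp_pos'])
r.move_to([.460,.276,.154],quat(y)); r.hold(.2); d2=shot('wrist','win1'); print(r.observe()['t'],r.observe()['tcp_pos'])
for n,d in(('bore1',d1),('win1',d2)): np.savez(f'{n}.npz',**d)
cv2.imwrite('pics/bw1.png',np.vstack([d1['image'][:300],d2['image'][:300]])[:,:,::-1])
```

```text
2.775 [0.52405339 0.02643171 0.20496772]
4.05 [0.46056728 0.27506519 0.1543201 ]
```

View pics/bw1.png

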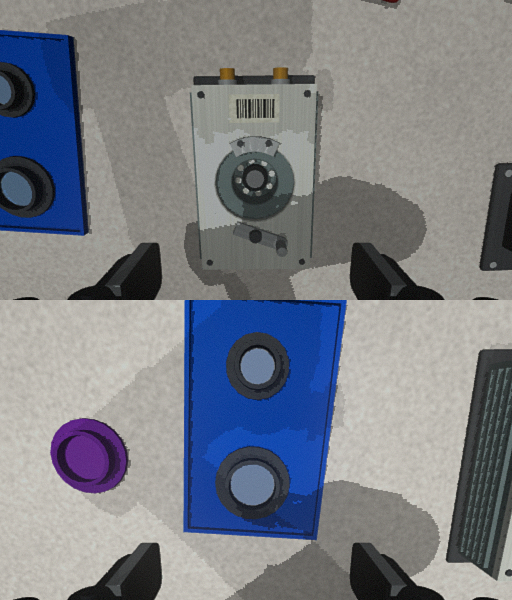

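Top half: the bore is centred at about (255,184) with a radius of about 40 px, the label at (255,108), the clip pivot at (255,236) and the peg near (281,242). Bottom half: the larger window is at about (253,184), below the smaller one. Next I'll fit circles.

Run:
```python
from h import *
def radial(score,c,r0,r1,angs):
    out=[]
    rr=np.arange(r0,r1,.25)
    for a in angs:
        m=cv2.remap(score,(c[0]+rr*np.cos(a)).astype(np.float32)[None],(c[1]+rr*np.sin(a)).astype(np.float32)[None],cv2.INTER_LINEAR)[0]
        g=np.gradient(cv2.GaussianBlur(m[None],(0,0),3)[0]); i=g.argmax(); out.append((c[0]+rr[i]*np.cos(a),c[1]+rr[i]*np.sin(a)))
    return np.array(out)
def robust(p):
    k=np.ones(len(p),bool)
    for _ in range(6):
        c,R0=fit_circle(p[k]); e=abs(np.linalg.norm(p[:,:2]-c,axis=1)-R0); k=e<max(.0006,1.5*np.median(e))
    return c,R0,k.sum(),e[k].max()
d2=dict(np.load('win1.npz')); im=d2['image'].astype(np.float32)
sat=cv2.cvtColor(d2['image'],cv2.COLOR_RGB2HSV)[:,:,1].astype(np.float32)
p=radial(sat,(253,183),28,48,np.linspace(0,2*np.pi,120,False))
for z in(.004,.009): print('win z',z,robust(cast(d2,p,z)))
d1=dict(np.load('bore1.npz')); g=cv2.cvtColor(d1['image'],cv2.COLOR_RGB2GRAY).astype(np.float32)
a=np.deg2rad(np.arange(-30,211,2)); p=radial(g,(255,184),33,47,a)
c,R0,n,e=robust(cast(d1,p,.06)); print('bore',c,R0,n,e)
# label: bright+black bars region
lab=d1['image'][90:127,225:287]; hsv=cv2.cvtColor(lab,cv2.COLOR_RGB2GRAY)
bl=(hsv<60).astype(np.uint8); ys,xs=np.nonzero(bl); (cx,cy),wh,an=cv2.minAreaRect(np.c_[xs,ys].astype(np.float32)); print('bars',cx+225,cy+90,wh,an)
L=cast(d1,[(cx+225,cy+90)],.06)[0]; v=L[:2]-c; print('label',L,np.linalg.norm(v),'yaw',np.arctan2(v[1],v[0]))
# plate side edges
for lo,hi,s in((180,205,1),(305,330,-1)):
    pts=[]
    for row in list(range(95,140)):
        m=cv2.GaussianBlur(g[row:row+1],(0,0),1.0)[0,lo:hi]; pts.append((lo+(s*np.gradient(m)).argmax(),row))
    q=cast(d1,pts,.06); l=cv2.fitLine(q[:,:2].astype(np.float32),cv2.DIST_HUBER,0,.001,.001).ravel(); 
    n_=np.array([-l[1],l[0]]); print('edge yaw',np.arctan(l[1]/l[0]), 'dist to bore',(l[2:]-c)@n_)
y=np.arctan2(v[1],v[0]); piv=c-.05*fwd(y)[:2]
big=cv2.resize(d1['image'][205:275,215:305],None,fx=6,fy=6,interpolation=cv2.INTER_CUBIC)
P=d1['pose'];w=np.linalg.inv(P)@np.r_[piv,.0635,1]; uv=(d1['cx']+d1['fx']*w[0]/-w[2], d1['cy']+d1['fy']*w[1]/w[2]); print('pivot px',uv)
cv2.circle(big,(int((uv[0]-215)*6),int((uv[1]-205)*6)),4,(255,0,0),-1)
cv2.imwrite('pics/clip1.png',big[:,:,::-1])
```

```text
win z 0.004 (array([0.45670249, 0.27851667]), np.float64(0.035116462459061845), np.int64(120), np.float64(0.0005913554303798238))
win z 0.009 (array([0.4579048, 0.2786838]), np.float64(0.03451629312147737), np.int64(120), np.float64(0.0005812486778196818))
bore [0.52192327 0.02792288] 0.03704714253423229 118 0.0005392591015202369
bars 255.0 108.0 (18.0, 36.0) 90.0
label [0.58858873 0.03987589 0.06      ] 0.06772856660920781 yaw 0.1774132653229771
edge yaw 0.1906684 dist to bore 0.053635394997758754
edge yaw 0.19133762 dist to bore -0.05340831173615199
pivot px (np.float64(254.10075699977818), np.float64(234.7831830129257))
```

View pics/clip1.png

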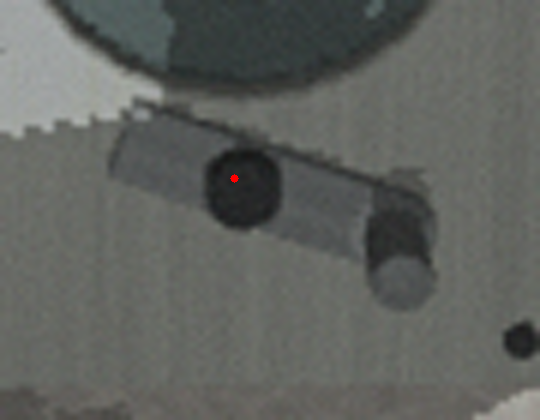

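The clip crop shows the pivot at (242,188) in the crop, the peg top at (402,282), and the bar sloping about 18 degrees, so the clip angle is about 1.25. The bore radius fits at 37.05 mm and the reader yaw is about 0.188. Next I'll grasp the window.

Run:
```python
from h import *
d1=dict(np.load('bore1.npz'));c=np.array([.52192,.02792]);y=.188
pk=cast(d1,[(282,252)],.0815)[0]; v=pk[:2]-(c-.05*fwd(y)[:2]); print('peg',pk,np.linalg.norm(v),'angle',np.arctan2(-v[1],-v[0])-y)
W=np.array([.4573,.2786])
r.grip(.062)
q=quat(y)
r.move_to([*W,.05],q); r.line_to([*W,.03],.15)
hit=r.line_to([*W,.004],.03,guard=3); s=r.observe(); print(hit,s['tcp_pos'],s['t'])
z=s['tcp_pos'][2]+.004
r.line_to([*W,z],.05); r.grip(.045,40); s=r.observe(); print(s['finger_gap'],s['grasp_force'],s['tcp_pos'])
r.line_to([*W,.12],.2); s=r.observe(); print(s['finger_gap'],s['ft_force'],s['t'])
r.hold(.1); d=shot('wrist','held1')
```

```text
peg [ 0.46820454 -0.00776613  0.0815    ] 0.026739424239828707 angle 1.2100401047119755
True [0.45702338 0.27830462 0.00353107] 6.0833
0.04876526602242706 41.021026968955994 [0.45723965 0.27854622 0.00777627]
0.048374148351257085 [ 0.08742738 -0.72272464 -2.01804085] 7.3083
```

View pics/held1.png

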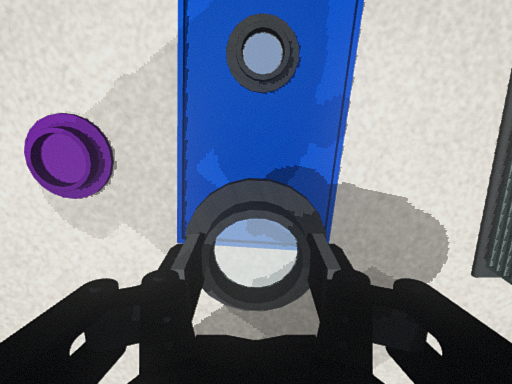

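The held view shows the window level in the pads, with the collar's inner ring centred at about (257,252). I'll check that offset and then insert it.

Run:
```python
from h import *
s=r.observe(); im=cv2.imread('pics/held1.png'); d=dict(np.load('bore1.npz')); d['pose']=wpose(s,d['mount'])
g=cv2.cvtColor(im,cv2.COLOR_BGR2GRAY); m=((g>85)).astype(np.uint8)
m[:, :190]=0; m[:,325:]=0
m=cv2.morphologyEx(m,cv2.MORPH_OPEN,np.ones((5,5),np.uint8))
n,l,st,ce=cv2.connectedComponentsWithStats(m); k=l[252,257]; print(st[k],ce[k])
cs,_=cv2.findContours((l==k).astype(np.uint8),cv2.RETR_EXTERNAL,cv2.CHAIN_APPROX_NONE); e=cv2.fitEllipse(cs[0]); print(e)
for zz in(.0142,.006): 
    p=cast(d,cs[0][:,0],s['tcp_pos'][2]+zz); c,R0=fit_circle(p); o=c-s['tcp_pos'][:2]; f=fwd(.188)[:2]; print(zz,R0,'off along tool x,y',o@f, o@[f[1],-f[0]])
```

```text
[ 214  218   83   70 4574] [255.35811106 251.90817665]
((255.34649658203125, 251.96463012695312), (68.63162231445312, 82.9262466430664), 89.40032196044922)
0.0142 0.017398288956400356 off along tool x,y 0.005252180717204703 -0.001084160218996374
0.006 0.018516574614820043 off along tool x,y 0.0011765904234678215 -0.0010477355672423045
```

Run:
```python
from h import *
s=r.observe(); im=cv2.imread('pics/held1.png'); d=dict(np.load('bore1.npz')); d['pose']=wpose(s,d['mount'])
sat=cv2.cvtColor(im,cv2.COLOR_BGR2HSV)[:,:,1].astype(np.float32)
rr=np.arange(58,95,.25);P=[]
for a in np.deg2rad(np.arange(-125,-54,2)):
    x=(257+rr*np.cos(a)).astype(np.float32)[None];yv=(250+rr*np.sin(a)).astype(np.float32)[None]
    m=cv2.GaussianBlur(cv2.remap(sat,x,yv,1),(0,0),3)[0]; i=np.gradient(m).argmax(); P.append((x[0,i],yv[0,i]))
P=np.array(P);print(P[::6].astype(int).tolist())
f=fwd(.188)[:2]; F=np.c_[f,[f[1],-f[0]]]
from scipy.optimize import least_squares
for z in(-.0038,.0012):
    p=(cast(d,P,s['tcp_pos'][2]+z)[:,:2]-s['tcp_pos'][:2])@F
    o=least_squares(lambda c:np.linalg.norm(p-c,axis=1)-.035,[0,0],loss='soft_l1',f_scale=.0005); print(z,o.x,np.abs(o.fun).max(), fit_circle(p))
```

```text
[[215, 190], [228, 182], [243, 179], [258, 178], [273, 180], [287, 184]]
-0.0038 [-9.46794601e-05 -1.02349783e-03] 0.0003930408386252915 (array([ 0.00115513, -0.00099503]), np.float64(0.033830142648666114))
0.0012 [ 0.00099574 -0.00107053] 0.000440571758052323 (array([ 0.00347369, -0.00101755]), np.float64(0.03266819856306989))
```

```bash
cat >> h.py <<'E'
YAW=.188; BORE=np.array([.52192,.02792,0.])+.0015*np.array([np.sin(.188),-np.cos(.188),0]); SEAT=.0535
RX=fwd(YAW); RY=np.array([-RX[1],RX[0],0])
def wtcp(cx,cz,t,cy=0.,h=.0038):
    """TCP and attitude placing the underside centre at cx,cy,cz (m, from seat), +x edge down by t"""
    n=np.sin(t)*RX+np.array([0,0,np.cos(t)])
    return BORE+cx*RX+cy*RY+np.array([0,0,SEAT+cz])+h*n, quat(YAW,t)
E
python3 - <<'E'
from h import *
t=np.deg2rad(15)
p,q=wtcp(-.009,.060,t); r.move_to(p,q)
p,q=wtcp(-.009,.024,t); r.line_to(p,.1); r.hold(.2); s=r.observe(); print(s['tcp_pos']-p,s['t'],s['ft_force'])
d=shot('wrist','pre1'); np.savez('pre1.npz',**d)
cv2.imwrite('pics/pre1b.png',cv2.resize(d['image'],(800,600),interpolation=cv2.INTER_CUBIC)[:,:,::-1])
E
```

```text
[0.00050267 0.00029109 0.00071963] 9.1833 [ 0.03126383  0.33690744 -1.39931847]
```

View pics/pre1b.png

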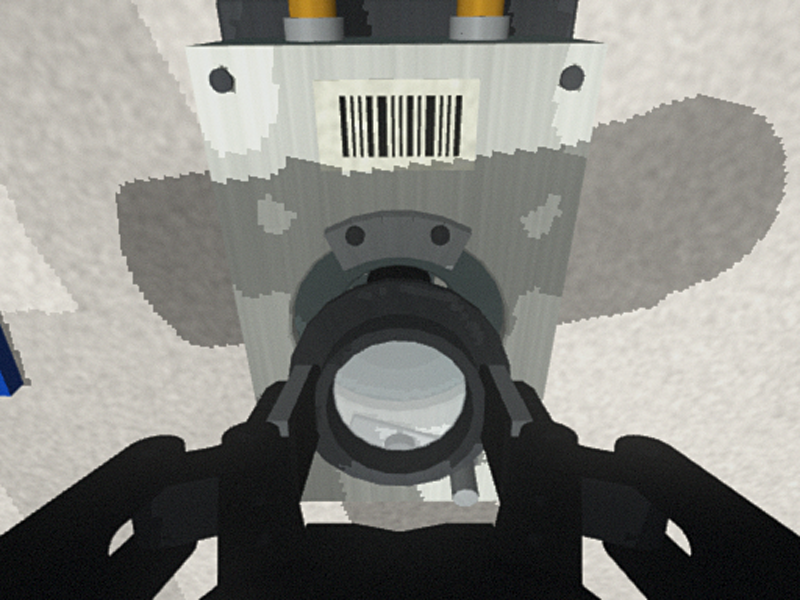

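The pre-insert view (800x600) shows the window at column 400 and the reader's lip at 398, about 0.5 mm apart, which I'll correct. The flange edge is clear of the lip. Next I'll lower it and slide it under.

Run:
```python
from h import *
t=np.deg2rad(15); cy=.0005
def rep(n):
    s=r.observe(); e=s['tcp_pos']-wtcp(0,0,t)[0]; print(n,'cx,cy,cz mm',np.round([1e3*e@RX,1e3*e@RY,1e3*e[2]],2),'F',np.round(s['ft_force'],2),'gap',round(s['finger_gap'],4),'t',s['t'])
p,q=wtcp(-.009,.0102,t,cy); rep(r.line_to(p,.04,guard=4)); 
p,q=wtcp(.0025,.0102,t,cy); rep(r.line_to(p,.02,guard=4)); r.hold(.1)
rep('');d=shot('side','ins1');np.savez('ins1.npz',**d)
```

```text
False cx,cy,cz mm [-9.13  0.41  9.86] F [-0.56 -0.93 -0.87] gap 0.0486 t 9.725
False cx,cy,cz mm [ 1.45  0.43 10.13] F [-3.97 -0.22  1.5 ] gap 0.048 t 10.45
 cx,cy,cz mm [ 1.49  0.45 10.17] F [-4.69 -0.66  1.23] gap 0.0485 t 10.55
```

Run:
```python
from h import *
cy=.0005
def rep(n):
    s=r.observe(); e=s['tcp_pos']-BORE-[0,0,SEAT]; print(n,'x,y,z mm',np.round([1e3*e@RX,1e3*e@RY,1e3*e[2]],2),'F',np.round(s['ft_force'],2),'M',np.round(s['torque'],2),'gap',round(s['finger_gap'],4),'t',s['t'])
for deg in(15,10,5,0):
    t=np.deg2rad(deg); p,q=wtcp(.0004,.035*np.sin(t)+.0008,t,cy)
    h=r.line_to(p,.02,attitude=q,guard=10); rep((deg,h))
    if h: break
else:
    p,q=wtcp(.0004,-.003,0,cy); h=r.line_to(p,.01,guard=4); rep(h)
d=shot('wrist','lev1')
```

```text
(15, False) x,y,z mm [ 2.3   0.51 13.58] F [-0.94  0.12 -0.88] M [ 0.02 -0.35  0.01] gap 0.0481 t 10.8583
(10, False) x,y,z mm [ 1.75  0.49 11.13] F [-0.77 -0.92  0.55] M [-0.08  0.06 -0.  ] gap 0.0482 t 11.1583
(5, False) x,y,z mm [1.44 0.5  8.  ] F [-2.46 -0.34 -0.57] M [-0.09  0.51  0.04] gap 0.0481 t 11.4583
(0, False) x,y,z mm [1.29 0.55 4.98] F [-3.12 -0.76  0.26] M [-0.12  0.72 -0.02] gap 0.0478 t 11.7583
True x,y,z mm [1.27 0.54 3.78] F [-0.46  0.29  4.06] M [ 0.02  0.04 -0.  ] gap 0.0485 t 12.0167
```

It's seated: contact came at 3.8 mm, exactly the offset at which I hold it. Next I'll release it and swing the clip.

Run:
```python
from h import *
r.grip(.064); s=r.observe(); p=s['tcp_pos']; r.line_to(p+[0,0,.05],.2)
piv=BORE+.0005*RY-.05*RX
peg=lambda a:piv-.026*(np.cos(a)*RX+np.sin(a)*RY)
q=quat(YAW+np.pi/4)
P=lambda a,z=.068:peg(a)*[1,1,0]+[0,0,z]
r.move_to(P(1.23,.11),q); r.grip(.030); d=shot('wrist','peg1')
print(r.line_to(P(1.23),.08,guard=5),r.observe()['tcp_pos'])
r.grip(.006,20); s=r.observe(); print('gap',s['finger_gap'],s['grasp_force'],s['ft_force'],s['t'])
for a in np.linspace(1.23,-.06,9)[1:]:
    h=r.line_to(P(a),.05,guard=20); s=r.observe(); print(round(a,2),h,np.round(s['ft_force'],1),round(s['finger_gap'],4))
    if h: break
v=s['tcp_pos']-piv; print('angle',np.arctan2(-v@RY,-v@RX))
r.grip(.03); r.line_to(s['tcp_pos']+[0,0,.06],.2); print(r.observe()['t'])
r.move_to(BORE+[0,0,.205],quat(YAW)); r.hold(.1); d=shot('wrist','after1'); np.savez('after1.npz',**d)
cv2.imwrite('pics/after1b.png',cv2.resize(d['image'][80:280,150:360],None,fx=3,fy=3,interpolation=cv2.INTER_CUBIC)[:,:,::-1])
```

```text
False [ 0.46935828 -0.0080433   0.06816767]
gap 0.00870275976122654 20.23474395275116 [-0.5178765   1.91130353  2.40273252] 15.025
1.07 False [ 2.6 -4.   1.6] 0.0082
0.91 False [ 0.6 -6.1  2.8] 0.0087
0.75 False [ 0.3 -5.8  3.6] 0.0086
0.58 False [ 1.7 -6.6  5.3] 0.0085
0.42 False [-0.2 -4.3  5.6] 0.0088
0.26 False [-0.2 -3.7  4.7] 0.0086
0.1 False [ 1.3 -1.6  4.5] 0.0088
-0.06 False [ 2.8 -5.   3.5] 0.0086
angle -0.049690213918696276
17.8167
```

View pics/after1b.png

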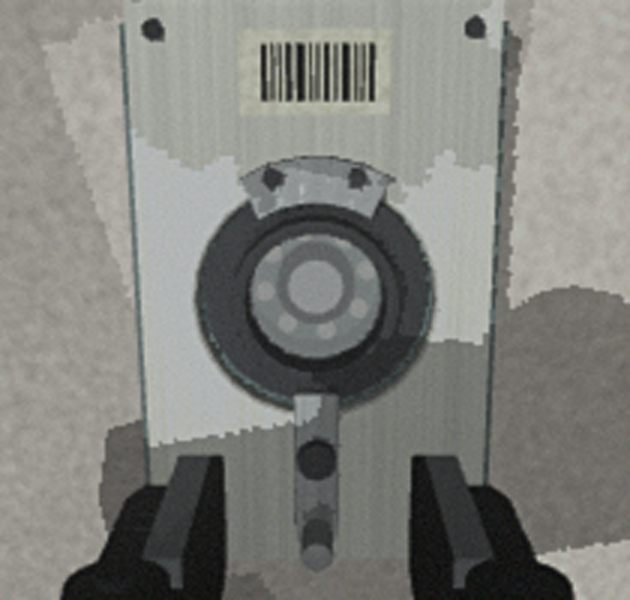

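The view shows the window flat under the lip and the clip closed, with its nose at (316,396), pivot at (317,460) and peg at (317,556) in one line. Next is the scanner.

Run:
```python
from h import *
y=.263
r.line_to(BORE+[0,0,.26],.2); r.move_to([.529,-.305,.25],quat(y)); r.hold(.2); d=shot('wrist','scan1'); np.savez('scan1.npz',**d); s=r.observe(); print(s['tcp_pos'],s['t'],s['finger_gap'])
cv2.imwrite('pics/scan1b.png',cv2.resize(d['image'],(800,600),interpolation=cv2.INTER_CUBIC)[:,:,::-1])
```

```text
[ 0.52942625 -0.30399084  0.25025419] 20.65 0.030157314895056134
```

View pics/scan1b.png

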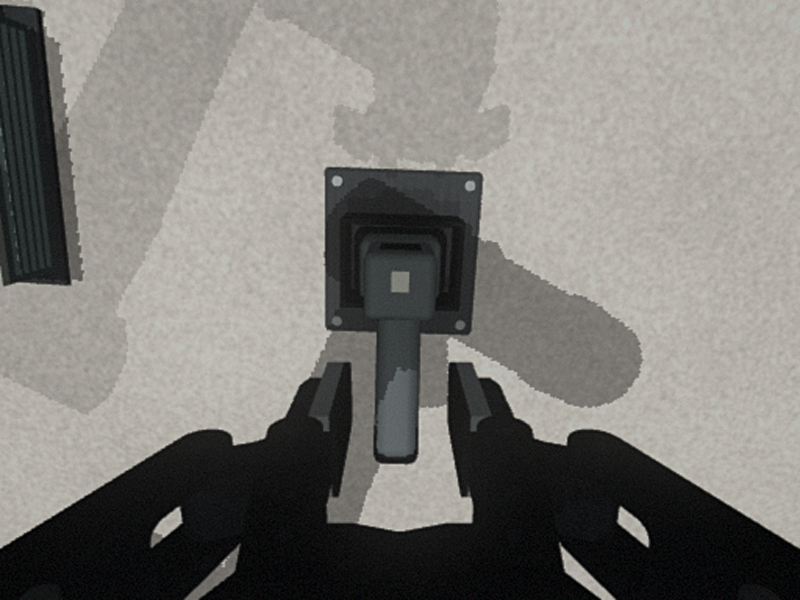

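The scanner view (800x600) shows the plate screws at (337,181), (470,186), (460,325) and (336,321), the head top patch at (400,281), and the handle end at (396,455).

Run:
```python
from h import *
d=dict(np.load('scan1.npz'));k=.64
c=cast(d,np.array([(337,181),(470,186),(460,325),(336,321)])*k,.008)[:,:2]
v=c[0]+c[1]-c[2]-c[3];w=c[0]+c[3]-c[1]-c[2];print('holder',c.mean(0),'yaws',np.arctan2(v[1],v[0]),np.arctan2(-w[0],w[1]),np.linalg.norm(np.diff(c,axis=0),axis=1))
p=cast(d,np.array([(400,281),(396,455)])*k,.12)[:,:2];u=p[0]-p[1];print('head',p,'yaw',np.arctan2(u[1],u[0]))
e=cast(d,np.array([(365,280),(436,280),(400,248),(400,318)])*k,.12)[:,:2];print(np.linalg.norm(e[0]-e[1]),np.linalg.norm(e[2]-e[3]),e[:2].mean(0),e[2:].mean(0))
```

```text
holder [ 0.52904536 -0.3045032 ] yaws 0.22692013108519746 0.22977437882124105 [0.10039419 0.1103854  0.10093352]
head [[ 0.53425652 -0.30218811]
 [ 0.42638955 -0.32895118]] yaw 0.2432007679032261
0.03996536030859565 0.0405248918780367 [ 0.5348874  -0.30230936] [ 0.53276397 -0.30259416]
```

Run:
```python
from h import *
y=.242; ty=np.array([np.sin(y),-np.cos(y),0]); G=np.array([.5335,-.3024,.080])+.001*ty; q=quat(y)
r.grip(.066)
r.move_to(G+[0,0,.08],q); print(r.line_to(G,.12,guard=6)); r.grip(.034,80); s=r.observe(); print(s['finger_gap'],s['grasp_force'],s['ft_force'],s['tcp_pos']-G,s['t'])
r.line_to(G+[0,0,.153],.15); s=r.observe(); print(s['finger_gap'],s['ft_force'],s['torque'])
L=BORE+.0005*RY+.068*RX; L[2]=.232
r.move_to(L,quat(YAW)); r.hold(.5); d=shot('side','hov1'); s=r.observe(); print(s['tcp_pos']-L,s['t'])
r.hold(1.6); s=r.observe();print(s['tcp_pos']-L,abs(s['qvel']).max(),s['t'])
cv2.imwrite('pics/hov1b.png',cv2.resize(d['image'][80:280,200:400],None,fx=3,fy=3,interpolation=cv2.INTER_CUBIC)[:,:,::-1])
```

```text
False
0.041128973803599034 81.23364329338074 [-0.5317248   0.85303399  4.25963599] [ 0.00084324 -0.00021607  0.00128713] 22.6917
0.04102252825974026 [ 0.39436246 -0.24082531 -2.54760887] [ 0.00039039 -0.00434573  0.00945505]
[ 9.07772189e-06 -1.65755194e-04  2.99270539e-05] 25.7167
[-7.97449400e-06 -4.93565519e-06  1.39026807e-05] 0.0020868744918298284 27.3167
```

View pics/hov1b.png

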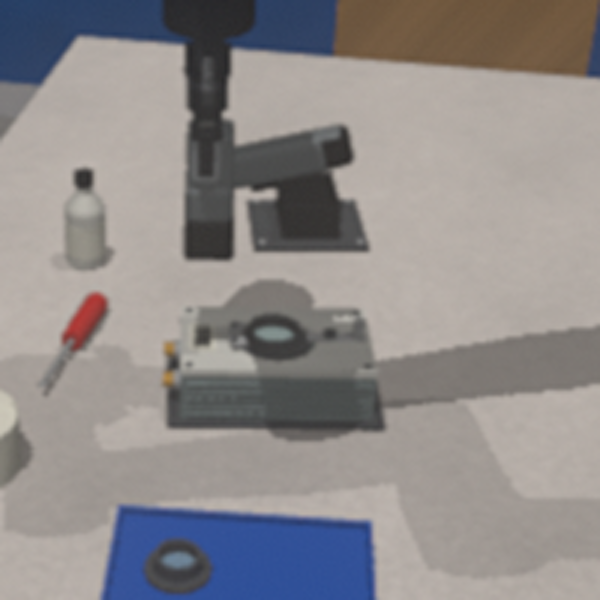

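The side view shows the scanner upright, nose down, above the label at (204,335), and the window seated. Now I'll return the scanner.

Run:
```python
from h import *
y=.242; ty=np.array([np.sin(y),-np.cos(y),0]); G=np.array([.5335,-.3024,.080])+.001*ty+[.0004,0,0]; q=quat(y)
r.move_to(G+[0,0,.153],q); r.hold(.2); print(r.line_to(G+[0,0,.04],.12,guard=8))
h=r.line_to(G-[0,0,.002],.04,guard=5); s=r.observe(); print(h,s['tcp_pos']-G,s['ft_force'],s['t'])
if s['tcp_pos'][2]<.085:
    r.grip(.066); r.line_to(s['tcp_pos']+[0,0,.12],.15); r.move_to(G+[-.10,.12,.17],q); r.hold(.3)
d=shot('side','end'); t=shot('top','endt')
a=cv2.resize(d['image'][110:310,190:400],(630,600),interpolation=cv2.INTER_CUBIC)
cv2.imwrite('pics/endb.png',a[:,:,::-1]); print(r.observe()['t'])
```

```text
False
True [-0.0003599   0.00012567  0.00139476] [-1.47290946  0.26803622  4.38497904] 30.8083
33.225
```

View pics/endb.png

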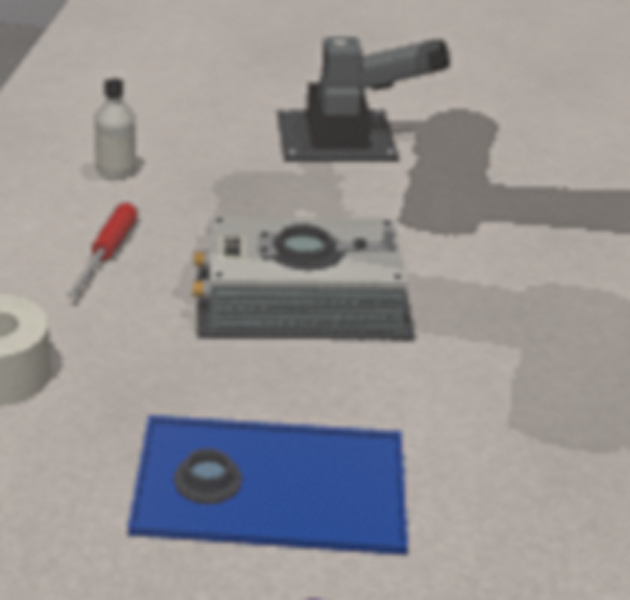

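The final view shows the scanner upright in its holder at (340,90), the window and clip in place at (305,245), and the smaller insert, bottle, label roll and screwdriver where they started.

```bash
python3 -c "
from plant import r
print(r.job_done())"
```

```text
the job is handed in; nothing more can be done
None
```

The job is handed in at about 33 s: the larger window is seated under the lip with the clip closed over it, the scanner was held still about 10 cm above the label for about 2 s and is back nose down in its holder, and nothing else looks moved in the final view.

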